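Index the sample turret and hold the spring shutter open at the pointer

ROBOT

A 6-joint arm with a two-finger parallel gripper is mounted at the origin on the work surface; the furniture and walls round the work are solid. World frame = base frame: x ahead of the robot, y to its left, z up, the work surface at z = 0. Lengths are in mm, angles in degrees, forces in N, time in s.
With the tool pointing down it reaches from about 350 to 850 mm from the base axis. Payload 8.1 kg.
Tool frame: the origin (TCP) lies on the centre line of the jaws, within the pads' length; the fingertips stand 19 mm ahead of it and the grasp point (between the pads) is the TCP; z points along the fingers, y is the direction in which the jaws open and shut (so a half turn about z gives the same grasp; the last joint's range is limited). The gripper opens to 85 mm and grips with 20 to 120 N. Pads are 22 mm wide; open, the fingers measure 114 mm over their backs; the gripper's body (76 mm by 85 mm) begins 54 mm behind the grasp point. The pads swing forward as they close: fully open they stand 13 mm farther back than shut.
Start: joints at [35.386, 7.471, 85.268, -0, 87.261, -4.893], TCP at [457.733, 387.925, 250.292] pointing down, gripper open.
Joint ranges: [-169.43, 169.43], [-51.17, 129.36], [1.28, 143.12], [-76.62, 256.62], [0, 156.53], [-152.29, 152.29]. Speed limits (degrees/s): [136.94, 136.94, 159.86, 180, 180, 180].

INTERFACE

Orientations are given as [roll, pitch, yaw] about the fixed x, y, z axes, in that order (R = Rz(yaw) Ry(pitch) Rx(roll)).
In Python, from bench import r, viewer gives the robot as it stands.
- The arm moves only by the tool carry_out, never from a script. Its argument "commands" is a list that holds one entry, the list of rows, each a list of 7 numbers: the finger opening in mm, from 0 to 85.4, then the shift along the tool's x, y, z in mm, then the turn, a rotation vector about the tool's x, y, z in degrees. A call has 1 to 5 rows; each row is the pose to reach, as a shift and turn from the pose commanded when the call began, along the tool's axes at that moment; what a row does not reach only later rows make up. A row lasts 1/8 s, in which the tool goes at most 62.5 mm and 10.7 degrees, less where a joint would pass 70% of its speed; a pose out of reach is approached as far as the arm can. A call with a gripper value outside its range is refused whole. The fingers move at their own pace and stop on an object; "grip_force" is the grip in N (left out, the last holds). Time passes only in rows, so rows that repeat a pose let the fingers close. It gives the time, the measured TCP pose, the force and the opening at its end, in the units of the state.
- r.sense(): the state, without advancing time (a new reading comes with each control period).
- viewer.snapshot(name): name is "scene" or "top" or "wrist"; returns the picture (400x640x3 uint8, red, green, blue); there is no depth.
- viewer.calibration(name): a dict with "camera_matrix" (3x3 intrinsics, pixels), "k1" (the pictures are not rectified: a ray, as slopes to the right and down, at radius r is drawn at 1 + k1 r^2 times it, then the intrinsics apply), "rvec" (rotation vector, rad) and "tvec" (3), from world to camera coordinates, as OpenCV has them. Camera axes: x right, y down, z forward; pixel columns grow to the right and rows downward; lengths in mm; the calibration is good to about 2 mm. A picture is of the moment at which its call begins: read the wrist's pose just before it. calibration takes no time and is no camera call; for the wrist camera it gives the pose at the moment of the call.
- r.hand_in(): hands the job in, once; it reports no verdict.
The state is a dict: "time": time; "joint_pos": joint angles; "qd": joint speeds; "joint_efforts": joint torques, N m; "tool_pos": TCP position; "tcp_rot": TCP orientation; "ft_force": force on the tool from outside, world axes, zero at the start; "wrist_torque": the same for the moment, N m; "finger_gap": finger opening in mm.
Only numpy, scipy, OpenCV 4.12 (cv2) and the standard library are available. Lean on these libraries where they do the work, as an engineer would, in place of code of your own. Each camera call takes 0.05 s, during which the arm holds its last target. There are 200 camera calls.

TASK

Bring the brass-coloured sample to the measuring station (the red mark at the front rim) by turning the turret one click position, whichever way round that is, keeping all samples in their cups and the shutter shut meanwhile. Then pull the orange spring-return shutter pull straight out until the white line at its foot lines up with the tip of the yellow pointer, and keep it there: the program finishes while still holding the pull at the pointer. Leave the vials, mug and tape standing where they are.

Things in the scene. Friction and masses are not known exactly. Their poses are not given: they have to be found in the camera images.
- sampler: Fixed grey instrument base, 108 x 120 mm, 38 mm high; place and yaw vary. Origin: on the table under the turret's axis. x points from its front to its back (within 0.35 rad of the world's x), y to its left, z up. Front face at x = -0.056; the shutter slides out along -x. Left of the slide a low rail (20 mm high, y = 0.028 to 0.040, out to x = -0.17) carries the pointer.
- station (a point): The measuring station: 36 mm in front of the turret's axis (x = -0.036 in the sampler's frame), 55 mm above the table, beside the small red upright mark on the front rim. The sample to be measured must be in the cup here.
- turret_grip (a point): On the turret's axis, 88 mm above the table, in the black bar grip that turns it: 34 mm long (this point's x; at the start the sampler's x), 11 mm thick, from 66 to 102 mm above the table. Under it an aluminium disc 112 mm across with six cups (32 mm inside, rim tops 56 mm above the table) 60 degrees apart, 36 mm from the axis; samples reach up to 62 mm above the table.
- turret (a joint): Angle of the turret, rad, positive anticlockwise seen from above, 0 at the start (a cup at the station). Detented every 60 degrees (1.047 rad): let go within about 20 degrees of a position it clicks into it by itself; turning needs about 0.1 N m at most.
- brass_center (a point): Centre of the loose brass-coloured disc sample, 29 mm across and 9 mm thick, lying in a cup: at the start one position from the station, on its left or its right side.
- bright_center (a point): Centre of the loose bright steel disc sample, 26 mm across, 11 mm thick, lying in the cup on the station's other side.
- dark_center (a point): Centre of the loose dark grey disc sample, 30 mm across, 6 mm thick, lying in the cup at the station at the start.
- drilled_center (a point): Centre of the loose small steel disc sample, 24 mm across, 12 mm thick, lying in the cup opposite the station at the start.
- pull (a point): Point to grip on the orange upright round pull of the shutter, on its axis, 65 mm above the table. The pull is 17 mm thick with a 21 mm head from 89 to 94 mm above the table, and rises from a black foot block 24 x 30 mm, top at 28 mm. Shut, its axis stands 39 mm in front of the base's front face. It moves with the shutter along the sampler's -x.
- shutter (a joint): How far the shutter slide is pulled out, m: 0 shut, 0.065 at its end stop. A spring pulls it shut with 3 N at 0, growing by 1.5 N per 10 mm (about 9 N at 0.04); let go, it closes again.
- line (a point): The white line across the top of the shutter's foot block, at its left end, 28 mm above the table; same position along the slide as the pull's axis.
- pointer_tip (a point): Tip of the yellow pointer clamped on the rail beside the slide, 28 mm above the table; axes as the sampler's. Clamped 20 to 46 mm further out than the white line when shut, different each time. The line is at the mark when both have the same x in the sampler's frame. Pointer and screw reach 34 mm above the table.
- vial_blue: Bystander: sample vial with a blue cap, 29 mm across, 64 mm high, loose, left of the instrument. Origin at the centre of its underside.
- vial_white: Bystander: sample vial with a white cap, 29 mm across, 64 mm high, loose, left of the instrument. Origin at the centre of its underside.
- tape: Bystander: roll of cream tape lying flat, 82 mm across, 19 mm high. Origin at the centre of its underside.
- mug: Bystander: orange mug, 81 mm wide, 101 mm high, to the right in front of the blue parts cabinet. Origin at the centre of its underside.

How it is judged (in metres and radians):
On the way, in this order (a step that is already met when the one before it is completed fails the run):
1. the brass sample stands at the station, the turret resting in the neighbouring click position and the shutter still shut (horizontal distance between brass_center and station below 0.006 m and (value of joint turret between 0.9272 and 1.1672 rad or value of joint turret between -1.1672 and -0.9272 rad) and velocity of joint turret between -0.1 and 0.1 rad/s and value of joint shutter below 0.006 m), for 0.2 s.
2. the shutter is held with its white line at the pointer tip (horizontal distance between brass_center and station below 0.006 m and (value of joint turret between 0.9272 and 1.1672 rad or value of joint turret between -1.1672 and -0.9272 rad) and velocity of joint turret between -0.1 and 0.1 rad/s and x of line in the frame of pointer_tip between -0.004 and 0.004 m and velocity of joint shutter between -0.01 and 0.01 m/s and contact force between the fingers and shutter above 2 N), for 0.5 s.
At the end, for the whole second after the job is handed in: The turret rests one click position from its start (within 7 degrees) with the brass sample within 6 mm of the station; the other samples lie in the turret's cups; the fingers hold the shutter pull at rest with its white line within 4 mm of the pointer tip along the slide (all of step 2 and horizontal distance between each of bright_center, dark_center, drilled_center and turret_grip below 0.045 m and height (world z) of bright_center between 0.048 and 0.064 m and height (world z) of dark_center between 0.048 and 0.064 m and height (world z) of drilled_center between 0.048 and 0.064 m and height (world z) of brass_center below 0.064 m); the arm keeps its last pose, push and grip.
It fails at once if the shutter is opened more than 10 mm while the brass sample is not at the station (value of joint shutter above 0.01 m and horizontal distance between brass_center and station above 0.01 m).
It fails at once if a bystander (vials, tape, mug) is displaced by more than 30 mm (distance of any of vial_blue, vial_white, tape, mug from where it was at the start of the episode above 0.03 m).
It also fails if it takes over 54 s, if anything falls off the work surface, if the arm or the gripper's body presses on something with over 40 N, if the wrist force passes 120 N, or if a joint passes its speed limit or range.

## Working session

There is one attempt and no reset: what is moved stays moved. The work goes in short steps, Python scripts to look and compute and a tool call to move; the robot and the scene stay as the last step left them, time stands still between calls to the robot, and variables do not carry over. Pictures are saved under pics/ and viewed, about 8 in all and at most 12, crops included, and the job is handed in when it is done.

Besides the shell and the picture viewer there is one more tool, called after ">>>" as a command line: name --argument value ..., lists and objects as JSON in quotes. carry_out: Moves the arm, as the interface text tells. Its arguments: {"type":"object","properties":{"commands":{"type":"array","items":{"type":"array","items":{"type":"array","items":{"type":"number"}}}},"grip_force":{"type":"number"}},"required":["commands"]}

```bash
mkdir -p pics; cat > h.py <<'E'
import numpy as np, cv2, json
from bench import r, viewer
from scipy.spatial.transform import Rotation as R
def snap(n,f):
    c=viewer.calibration(n); im=np.asarray(viewer.snapshot(n)); cv2.imwrite('pics/'+f+'.png',im[:,:,::-1])
    c={k:np.array(v,float).tolist() for k,v in c.items()}; json.dump(c,open('pics/'+f+'.json','w')); return im,c
def ray(c,uv):
    K=np.array(c['camera_matrix']);k=np.array(c['k1']).item()
    p=cv2.undistortPoints(np.array(uv,float).reshape(-1,1,2),K,np.array([k,0,0,0.]))[:,0]
    M=cv2.Rodrigues(np.array(c['rvec']))[0];t=np.array(c['tvec']).ravel()
    return -M.T@t,(np.c_[p,np.ones(len(p))])@M
def onz(c,uv,z):
    o,d=ray(c,uv); return o+d*((z-o[2])/d[:,2])[:,None]
def proj(c,P):
    return cv2.projectPoints(np.array(P,float).reshape(-1,1,3),np.array(c['rvec']),np.array(c['tvec']),np.array(c['camera_matrix']),np.array([np.array(c['k1']).item(),0,0,0]))[0][:,0]
E
python3 - <<'E'
from h import *
ims=[snap(n,n+'0')[0] for n in ('top','scene')]
s=r.sense();print(s['time'],s['tool_pos'],s['tcp_rot'],s['finger_gap'])
E
```

```text
0.1 [457.34254082 387.64055654 249.3275736 ] [-1.79902091e+02 -8.31898251e-03  1.30277771e+02] 85.00614966502454
```

View pics/top0.png

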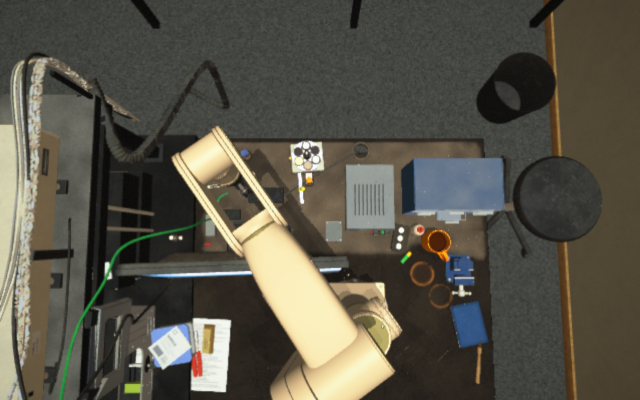

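View pics/scene0.png

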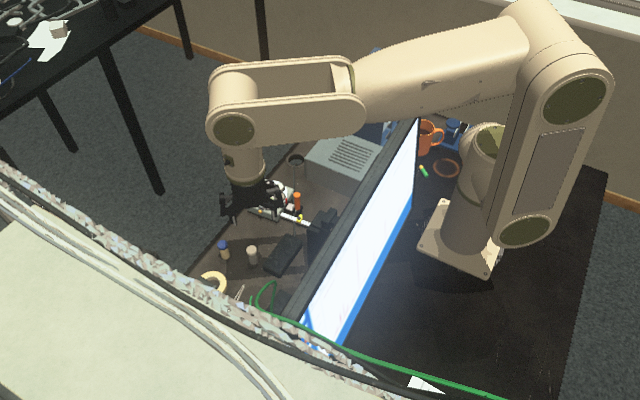

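The top view shows the sampler at about (307,155), with its slide running down to (301,200). The orange pull is at about (309,180). A tall monitor stands between the robot and the sampler, at row ~268.

```bash
python3 - <<'E'
from h import *
im=cv2.imread('pics/top0.png');c=json.load(open('pics/top0.json'))
cr=cv2.resize(im[130:214,270:350],None,fx=7,fy=7,interpolation=cv2.INTER_CUBIC);cv2.imwrite('pics/crop1.png',cr)
print(onz(c,[[307,156],[309,180],[301,200]],60).round(), onz(c,[[120,268],[345,268]],0).round(), onz(c,[[120,268],[345,268]],200).round())
print(ray(c,[[1,1]])[0])
E
```

```text
[[565. 172.  60.]
 [477. 164.  60.]
 [404. 193.  60.]] [[160. 861.   0.]
 [157.  33.   0.]] [[174. 767. 200.]
 [172.  45. 200.]]
[ 268.59978776  126.59343283 1568.40770396]
```

View pics/crop1.png

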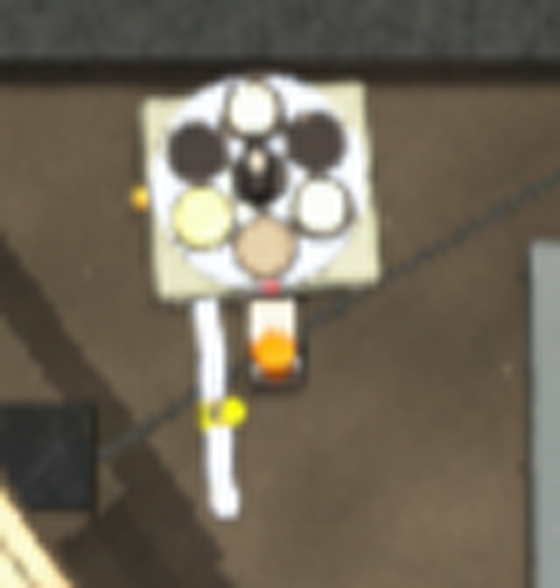

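Brass (yellow) is in the cup on the image left, which is +y, so the turret goes anticlockwise by +60°. In the crop the grip is at (258,178), the pull head at (273,350) and the pointer tip at (243,410).

```bash
python3 - <<'E'
from h import *
c=json.load(open('pics/top0.json'))
f=lambda u,v,z: onz(c,[[270+(u+.5)/7-.5,130+(v+.5)/7-.5]],z)[0].round(1)
cups=np.array([f(*p,57) for p in [(254,108),(316,140),(324,207),(266,246),(202,217),(197,152)]])
cen=cups.mean(0);print('cen',cen);
for i in range(3):
    d=cups[i]-cups[i+3];print(np.hypot(*d[:2]),np.degrees(np.arctan2(d[1],d[0])))
print('grip',f(257,175,100),'pull',f(273,350,94),'foot',f(275,378,28),'tip',f(244,411,30))
a=f(205,302,20);b=f(226,512,20);d=a-b;print('rail',a,b,np.degrees(np.arctan2(d[1],d[0])))
d=cen-f(273,350,57);print('x axis',np.degrees(np.arctan2(*(f(257,183,57)-f(271,287,57))[1::-1])))
p=f(273,350,94);d=cen-p;print('axis->pull',np.hypot(*d[:2]),np.degrees(np.arctan2(d[1],d[0])))
E
```

```text
cen [569.25 172.75  57.  ]
73.27134501290392 4.932482896128229
72.0884179324252 -55.626560045887054
72.44535871952047 -113.76976388387403
grip [562.4 172.9 100. ] pull [473.7 164.9  94. ] foot [468.  165.6  28. ] tip [450.2 181.8  30. ]
rail [509.9 203.   20. ] [397.7 191.6  20. ] 5.801586887647004
x axis 7.587794721778102
axis->pull 95.87191976799048 4.696640723092135
```

>>> carry_out --commands '[[[50,-47,-11,0,0,0,10.5],[50,-94,-22,0,0,0,21],[50,-141,-33,0,0,0,31.5],[50,-188,-44,0,0,0,42],[50,-235,-55,0,0,0,52.5]]]' --grip_force 50

```text
time: 0.72
tool_pos: [568.0, 171.6, 249.8]
tcp_rot: [-180.0, 0.0, 77.4]
ft_force: [0.3, -0.4, 0.2]
finger_gap: 50.1
```

>>> carry_out --commands '[[[50,0,0,0,0,0,10.5],[50,0,0,0,0,0,21],[50,0,0,0,0,0,31.5],[50,0,0,0,0,0,42],[50,0,0,0,0,0,52.5]]]'

```text
time: 1.35
tool_pos: [567.4, 173.0, 249.6]
tcp_rot: [-180.0, 0.1, 24.9]
ft_force: [0.2, -0.5, 0.2]
finger_gap: 50.0
```

>>> carry_out --commands '[[[50,0,0,0,0,0,10],[50,0,0,0,0,0,20],[50,0,0,0,0,0,20]]]'

```text
time: 1.72
tool_pos: [567.4, 173.0, 249.8]
tcp_rot: [180.0, 0.1, 5.3]
ft_force: [0.7, 0.4, -0.5]
finger_gap: 49.8
```

```bash
python3 - <<'E'
from h import *
s=r.sense();print(s['time'],s['tool_pos'],s['tcp_rot'],s['finger_gap'],s['joint_pos'])
im,c=snap('wrist','w1');snap('top','top1')
cam,d=ray(c,[[320,200]]);print(cam,d)
print(proj(c,[[567,173,102],[473,165,94],[450,182,28]]))
E
```

```text
1.725 [567.43465131 173.01654935 249.75891685] [1.79992224e+02 5.53801963e-02 5.34030418e+00] 49.75984763596701 [ 1.20065184e+01  6.49254829e+00  8.63818899e+01 -1.29600444e-03
  8.71814702e+01  9.66662748e+01]
[635.6286325  178.89203371 373.71212706] [[-0.26842449 -0.03154518 -0.96280513]]
[[317.494531   192.30996693]
 [316.70068059 278.96814504]
 [301.82588987 266.78418041]]
```

View pics/w1.png

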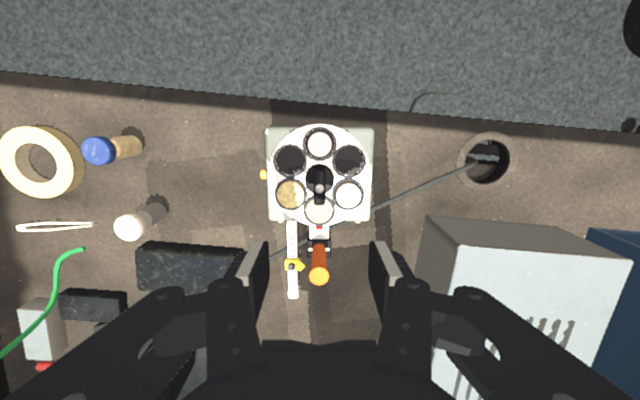

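The wrist view shows the bar grip at (319,190), the cups around (319,177), the pull head at about (319,275) and the pointer at (293,265).

```bash
python3 - <<'E'
from h import *
im=cv2.imread('pics/w1.png');c=json.load(open('pics/w1.json'))
cv2.imwrite('pics/crop2.png',cv2.resize(im[120:305,250:390],None,fx=4.2,fy=3.2*1.0,interpolation=cv2.INTER_CUBIC) if 0 else cv2.resize(im[120:305,250:390],None,fx=3.2,fy=3.2,interpolation=cv2.INTER_CUBIC))
h=cv2.cvtColor(im,cv2.COLOR_BGR2HSV)
def m(lo,hi,nm):
    q=cv2.inRange(h,lo,hi);q[:,:255]=0;q[:,375:]=0
    n,l,st,ce=cv2.connectedComponentsWithStats(q)
    for i in range(1,n):
        if st[i,4]>8: print(nm,st[i],ce[i].round(1))
m((3,180,120),(14,255,255),'orange');m((18,150,120),(30,255,255),'yellow');m((0,150,100),(2,255,255),'red');m((172,120,80),(180,255,255),'red')
E
```

```text
orange [310 244  17  28 298] [318.4 256.8]
yellow [286 257  19  14  51] [295.9 261.3]
red [317 226   5   2  10] [319.  226.5]
```

View pics/crop2.png

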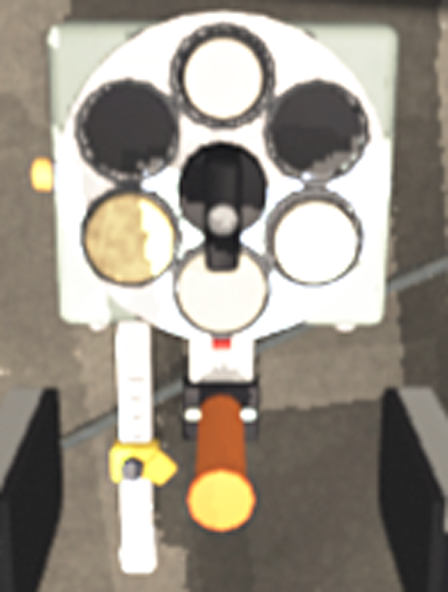

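```bash
python3 - <<'E'
from h import *
c=json.load(open('pics/w1.json'))
f=lambda u,v,z: onz(c,[[250+(u+.5)/3.2-.5,120+(v+.5)/3.2-.5]],z)[0]
cups=np.array([f(*p,56) for p in [(222,76),(317,130),(317,238),(222,290),(129,237),(127,129)]])
cen=cups.mean(0);print('cen',cen)
for i in range(3):
    d=cups[i]-cups[i+3];print(np.hypot(*d[:2]),np.degrees(np.arctan2(d[1],d[0])))
print('grip end front/back top',f(222,268,66),f(222,215,102))
p=f(221,499,94);L=[f(192,413,28),f(250,413,28)];t=f(176,466,28);Lm=(L[0]+L[1])/2
a=f(134,325,20);b=f(138,570,20);d=a-b;print('rail yaw',np.degrees(np.arctan2(d[1],d[0])))
for y in (4,5,6):
    e=np.array([np.cos(np.radians(y)),np.sin(np.radians(y))]);n=np.array([-e[1],e[0]])
    print(y,[( ((q-cen)[:2]@e).round(1),((q-cen)[:2]@n).round(1)) for q in (p,L[0],L[1],t,f(222,343,60))])
print(p,L,t)
E
```

```text
cen [571.76611969 171.78113014  56.        ]
72.39239887662153 5.451606939728294
72.21885814584552 -54.52437944669471
73.18856229534023 -114.82713557507022
grip end front/back top [546.02279105 169.4709047   66.        ] [572.28845024 172.07927984 102.        ]
rail yaw 4.940790582930743
4 [(np.float64(-95.1), np.float64(-1.9)), (np.float64(-95.7), np.float64(9.2)), (np.float64(-95.2), np.float64(-13.2)), (np.float64(-118.6), np.float64(15.1)), (np.float64(-54.5), np.float64(-1.3))]
5 [(np.float64(-95.1), np.float64(-0.2)), (np.float64(-95.6), np.float64(10.9)), (np.float64(-95.4), np.float64(-11.6)), (np.float64(-118.3), np.float64(17.2)), (np.float64(-54.5), np.float64(-0.3))]
6 [(np.float64(-95.1), np.float64(1.5)), (np.float64(-95.4), np.float64(12.6)), (np.float64(-95.6), np.float64(-9.9)), (np.float64(-118.0), np.float64(19.3)), (np.float64(-54.5), np.float64(0.7))]
[477.06648601 163.29307978  94.        ] [array([475.60919891, 174.31675368,  28.        ]), array([477.72109689, 151.95020769,  28.        ])] [452.4211415  178.61870386  28.        ]
```

>>> carry_out --commands '[[[50,4,1.4,40,0,0,0],[50,4,1.4,80,0,0,0],[50,4,1.4,115,0,0,0],[50,4,1.4,145,0,0,0],[50,4,1.4,160,0,0,0]]]'

```text
time: 2.45
tool_pos: [570.5, 171.8, 88.1]
tcp_rot: [180.0, 0.2, 5.4]
ft_force: [0.5, 0.4, 0.3]
finger_gap: 50.0
```

>>> carry_out --commands '[[[50,0,0,0,0,0,0],[5,0,0,0,0,0,0],[5,0,0,0,0,0,0],[5,0,0,0,0,0,0],[5,0,0,0,0,0,0]]]'

```text
time: 3.08
tool_pos: [572.9, 172.9, 92.1]
tcp_rot: [-179.9, -0.2, 5.3]
ft_force: [-1.6, 4.0, 6.0]
finger_gap: 10.2
```

>>> carry_out --commands '[[[5,0,0,0,0,0,-5],[5,0,0,0,0,0,-11],[5,0,0,0,0,0,-17],[5,0,0,0,0,0,-23],[5,0,0,0,0,0,-29]]]'

```text
time: 3.7
tool_pos: [572.7, 173.3, 92.1]
tcp_rot: [-180.0, -0.2, 34.5]
ft_force: [-1.8, 6.0, 5.9]
finger_gap: 10.1
```

>>> carry_out --commands '[[[5,0,0,0,0,0,-6],[5,0,0,0,0,0,-12],[5,0,0,0,0,0,-18],[5,0,0,0,0,0,-24],[5,0,0,0,0,0,-28]]]'

```text
time: 4.32
tool_pos: [572.5, 173.5, 92.1]
tcp_rot: [180.0, -0.2, 62.5]
ft_force: [-3.7, 6.9, 7.8]
finger_gap: 10.1
```

>>> carry_out --commands '[[[5,0,0,0,0,0,-3],[5,0,0,0,0,0,-3],[5,0,0,0,0,0,-3],[50,0,0,0,0,0,-3],[50,0,0,0,0,0,-3]]]'

```text
time: 4.95
tool_pos: [571.9, 171.8, 90.3]
tcp_rot: [180.0, 0.0, 65.3]
ft_force: [0.0, -0.2, -0.4]
finger_gap: 46.2
```

>>> carry_out --commands '[[[50,0,0,0,0,0,0],[50,0,0,0,0,0,0],[50,0,0,-35,0,0,0],[50,0,0,-75,0,0,0],[50,0,0,-110,0,0,0]]]'

```text
time: 5.58
tool_pos: [571.9, 172.0, 201.7]
tcp_rot: [180.0, -0.0, 65.3]
ft_force: [0.9, 0.1, 0.6]
finger_gap: 50.2
```

>>> carry_out --commands '[[[50,0,0,-10,0,0,10.5],[50,0,0,-20,0,0,21],[50,0,0,-30,0,0,31.5],[50,0,0,-30,0,0,42],[50,0,0,-30,0,0,52.5]]]'

```text
time: 6.2
tool_pos: [571.9, 172.0, 230.4]
tcp_rot: [180.0, -0.0, 12.4]
ft_force: [0.4, 0.0, -0.1]
finger_gap: 49.7
```

>>> carry_out --commands '[[[50,-25,0,0,0,0,7.5],[50,-50,0,0,0,0,7.5],[50,-50,0,0,0,0,7.5]]]'

```text
time: 6.58
tool_pos: [522.1, 160.8, 230.3]
tcp_rot: [180.0, 0.0, 5.3]
ft_force: [-0.1, 0.2, 1.3]
finger_gap: 49.6
```

```bash
python3 - <<'E'
from h import *
s=r.sense();print(s['time'],s['tool_pos'],s['tcp_rot'])
im,c=snap('wrist','w2')
u,v=proj(c,[[525,168,56]])[0].astype(int);x0,y0=u-75,v-90;x0=max(x0,0);y0=max(y0,0);print(x0,y0)
cv2.imwrite('pics/crop3.png',cv2.resize(im[y0:y0+190,x0:x0+150,::-1],None,fx=3.1,fy=3.1,interpolation=cv2.INTER_CUBIC))
E
```

```text
6.575 [522.12682597 160.76832707 230.26787197] [1.79993293e+02 1.58724200e-02 5.28368202e+00]
235 92
```

View pics/crop3.png

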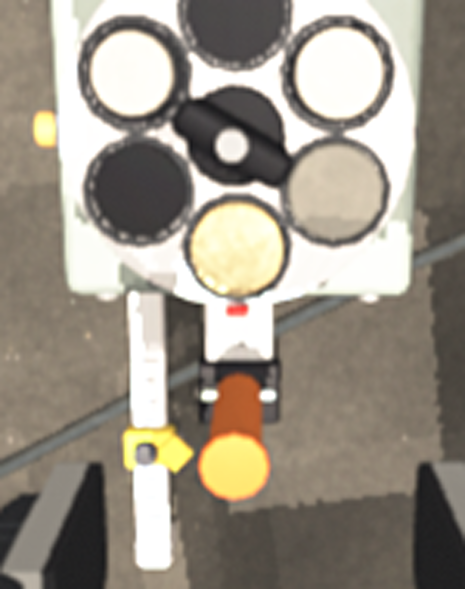

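The turret has clicked round and brass is at the station, at crop (237,246) beside the red mark (237,310). All the samples are in their cups. The line ends are at (208,395) and (266,395), the pointer tip at (194,453) and the pull head at (234,466).

```bash
python3 - <<'E'
from h import *
c=json.load(open('pics/w2.json'))
f=lambda u,v,z: onz(c,[[235+(u+.5)/3.1-.5,92+(v+.5)/3.1-.5]],z)[0]
y=np.radians(5.2);e=np.array([np.cos(y),np.sin(y)]);n=np.array([-e[1],e[0]])
cen=np.mean([f(131,73,56),f(338,188,56),f(338,73,56),f(137,190,56)],0)
br=f(237,246,57);p=f(234,466,94);L=[f(208,395,28),f(266,395,28)];t=f(194,453,28)
print(cen,br,p,L,t)
for q in (br,p,*L,t): print(((q-cen)[:2]@e).round(1),((q-cen)[:2]@n).round(1))
s=r.sense();T=R.from_euler('xyz',s['tcp_rot'],degrees=True).as_matrix()
g=np.array([*(p[:2]),66]);print('shift',T.T@(g-s['tool_pos']))
E
```

```text
[571.77375418 171.92949764  56.        ] [536.420603   168.52644086  57.        ] [476.78393394 163.39269564  94.        ] [array([475.1505123 , 174.50243076,  28.        ]), array([477.13132051, 153.3273781 ,  28.        ])] [451.84797789 177.9031421   28.        ]
-35.5 -0.2
-95.4 0.1
-96.0 11.3
-95.9 -9.9
-118.9 16.8
shift [-45.88090364  -6.69470038 164.47744247]
```

>>> carry_out --commands '[[[50,-46,-6.7,0,0,0,0],[50,-46,-6.7,45,0,0,0],[50,-46,-6.7,90,0,0,0],[50,-46,-6.7,135,0,0,0],[50,-46,-6.7,164,0,0,0]]]' --grip_force 60

```text
time: 7.25
tool_pos: [476.2, 163.3, 64.0]
tcp_rot: [180.0, 0.1, 5.3]
ft_force: [-0.3, -1.0, 0.3]
finger_gap: 50.3
```

>>> carry_out --commands '[[[50,0,0,0,0,0,0],[10,0,0,0,0,0,0],[10,0,0,0,0,0,0],[10,0,0,0,0,0,0],[10,0,0,0,0,0,0]]]'

```text
time: 7.88
tool_pos: [478.3, 164.6, 68.5]
tcp_rot: [-179.9, -0.2, 5.3]
ft_force: [-0.2, 5.1, 2.8]
finger_gap: 16.1
```

Gripped, with a gap of 16 mm on the 17 mm pull. Next I pull 23 mm along tool −x.

>>> carry_out --commands '[[[10,-5,0,0,0,0,0],[10,-11,0,0,0,0,0],[10,-17,0,0,0,0,0],[10,-21,0,0,0,0,0],[10,-23.5,0,0,0,0,0]]]'

```text
time: 8.5
tool_pos: [455.7, 162.6, 68.5]
tcp_rot: [-179.9, -0.4, 5.3]
ft_force: [6.9, 7.2, -1.1]
finger_gap: 15.8
```

>>> carry_out --commands '[[[10,0,0,0,0,0,0],[10,0,0,0,0,0,0],[10,0,0,0,0,0,0]]]'

```text
time: 8.88
tool_pos: [455.7, 162.6, 68.5]
tcp_rot: [-179.9, -0.3, 5.3]
ft_force: [6.1, 6.6, -2.3]
finger_gap: 16.2
```

```bash
python3 - <<'E'
from h import *
s=r.sense();print(s['time'],s['tool_pos'],s['ft_force'],s['finger_gap'])
im,c=snap('wrist','w3')
u,v=proj(c,[[470,168,40]])[0].astype(int);x0,y0=max(u-60,0),max(v-110,0);print(x0,y0,u,v)
cv2.imwrite('pics/crop4.png',cv2.resize(im[y0:y0+150,x0:x0+120,::-1],None,fx=4,fy=4,interpolation=cv2.INTER_CUBIC))
E
```

```text
8.875 [455.72689468 162.55488215  68.48865663] [ 6.09877865  6.62257136 -2.30828602] 16.249374386403787
249 110 309 220
```

View pics/crop4.png

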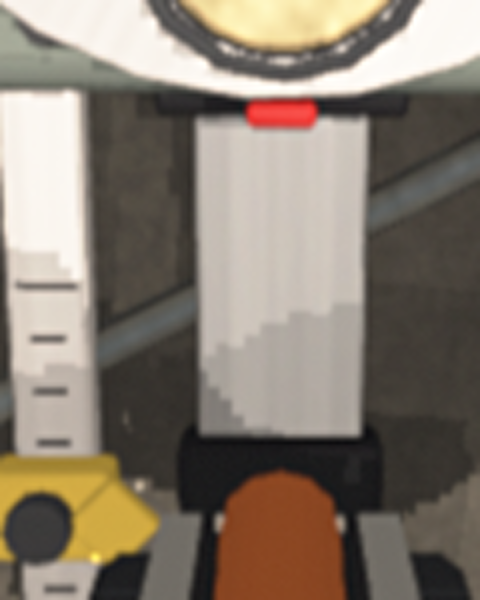

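The line ends show at crop (220,522) and (341,522), and the pointer tip at (158,523).

```bash
python3 - <<'E'
from h import *
c=json.load(open('pics/w3.json'))
f=lambda u,v,z: onz(c,[[249+(u+.5)/4-.5,110+(v+.5)/4-.5]],z)[0]
y=np.radians(5.2);e=np.array([np.cos(y),np.sin(y)]);n=np.array([-e[1],e[0]])
t=f(158,523,28)
for q in (f(220,522,28),f(341,522,28)): print(((q-t)[:2]@e).round(2),((q-t)[:2]@n).round(2))
print(f(282,115,60),t)
s=r.sense();print(s['time'],s['tool_pos'],s['ft_force'])
E
```

```text
0.18 -9.07
0.24 -26.76
[514.29826449 167.03939483  60.        ] [452.20146126 179.34757137  28.        ]
8.925 [455.76164559 162.55444281  68.50570859] [ 6.16402012  6.46182189 -1.77958188]
```

>>> carry_out --commands '[[[10,0,0,0,0,0,0],[10,0,0,0,0,0,0],[10,0,0,0,0,0,0],[10,0,0,0,0,0,0],[10,0,0,0,0,0,0]]]'

```text
time: 9.55
tool_pos: [455.8, 162.5, 68.5]
tcp_rot: [-179.9, -0.4, 5.3]
ft_force: [5.7, 7.4, -2.0]
finger_gap: 16.5
```

```bash
python3 - <<'E'
from h import *
s=r.sense();print(s['time'],s['tool_pos'],s['ft_force'],s['finger_gap'])
print(r.hand_in())
E
```

```text
9.55 [455.76710173 162.52735841  68.52195818] [ 5.71717884  7.38186438 -1.96026935] 16.46323004137643
the job is handed in; nothing more can be done
None
```

The brass sample is at the measuring station and the shutter is held open at the pointer. I handed the job in at 9.55 s, still gripping; it reports no verdict.

- **Turret:** I gripped the bar, turned it +60° (anticlockwise) and let go so it clicked into place. The next close picture put the brass sample 35.5 mm in front of the axis (target 36 mm) and 0.2 mm off to the side. The other samples were all in their cups.
- **Shutter:** I gripped the pull and drew it out by about 23 mm. In the last picture the white line measured 0.2 mm from the pointer tip along the slide.
- **Hold:** The pull was then held still for over 0.5 s, with the finger gap at about 16 mm on the 17 mm pull. The wrist force was about 6 N along the slide, plus a sideways push of about 7 N from slight off-centre gripping.

No check failed. Two were incomplete: I did not look again at the vials, tape and mug after the moves, though the arm's path stayed clear of them. I also did not recheck the other samples once the shutter was open.

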